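# Stand the toppled foot casts back on their soles

### The arm

A 7-joint arm with a two-finger parallel gripper is mounted at the origin on the work surface. World frame = base frame: x ahead of the robot, y to its left, z up, the work surface at z = 0. Lengths are in m, angles in rad, forces in N, time in s.
With the tool pointing down it reaches from about 0.425 to 0.825 m from the base axis. Payload 3.6 kg.
Tool frame: the origin (TCP) lies between the finger pads; the fingertips stand 22 mm ahead of it and the grasp point (between the pads) lies 3 mm ahead of it; x points along the fingers, y is the direction in which the jaws open and shut, and the axes are right-handed (so a half turn about x gives the same grasp; the last joint's range is limited). The gripper opens to 93 mm and grips with 3 to 60 N. Pads are 15 mm wide; open, the fingers measure 128 mm over their backs; the gripper's body (75 mm by 188 mm) begins 65 mm behind the grasp point.
Start: joints at [1.204, 0.615, -0.013, 1.423, 0.008, 1.103, -0.04], TCP at [0.217, -0.613, 0.205] pointing down, gripper open.
Joint ranges: [-3.12, 3.12], [-0.3, 2.06], [-1.34, 1.32], [0.26, 2.42], [-1.36, 4.5], [0.01, 1.98], [-2.84, 2.84]. Speed limits (rad/s): [2.79, 2.79, 3.14, 3.14, 3.14, 3.14, 3.14].

### API

Orientations are given as a 3x3 rotation matrix whose columns are the frame's x, y, z axes.
In Python, from workcell import * gives the robot as it stands. The module is installed in compiled form; this text tells all that it offers.
- The arm moves only by the tool servo_tool, never from a script. Its argument "commands" is a list of rows, each an object with "travel": the shift along the tool's x, y, z in cm, a list of three; "roll": the turn about the tool's x in rad; "jaw": the opening, from -1 (shut) to 1 (fully open), so that 0 is half open. A call has 1 to 10 rows; each row shifts and turns the pose as measured when the row begins, along the tool's axes as they then stand; what a row does not reach is not made up. A row lasts 1/8 s, in which the tool goes at most 62.5 mm and 10.7 degrees, less where a joint would pass 70% of its speed; a pose out of reach is approached as far as the arm can. A call is refused whole if a number of a shift passes 6.25 or a number of a turn 0.188, either way. A call with a gripper value outside its range is refused whole. The fingers move at their own pace and stop on an object; "grip_force" is the grip in N (left out, the last holds). Time passes only in rows, so rows that do not move let the fingers close. It gives the time, the measured TCP pose, the force and the opening at its end, in the units of the state.
- get_state(): the state, without advancing time (a new reading comes with each control period).
- camera(name): name is "scene" or "top"; returns a dict with "img" (384x512x3 uint8, red, green, blue), "K" (3x3 intrinsics, pixels), "k1" (the pictures are not rectified: a ray, as slopes to the right and down, at radius r is drawn at 1 + k1 r^2 times it, then the intrinsics apply), "T" (4x4, takes a point from camera to world coordinates). Camera axes: x right, y down, z forward; pixel columns grow to the right and rows downward; lengths in m; the calibration is good to about 2 mm. A picture is of the moment at which its call begins. There is no depth.
- close_job(): hands the job in, once; it reports no verdict.
The state is a dict: "time": time; "joints": joint angles; "joint_velocities": joint speeds; "joint_torque": joint torques, N m; "tool_pos": TCP position; "orientation": TCP orientation; "ft_force": force on the tool from outside, world axes, zero at the start; "torque": the same for the moment, N m; "finger_gap": finger opening in m.
Only numpy, scipy, OpenCV 4.12 (cv2) and the standard library are available. Lean on these libraries where they do the work, as an engineer would, in place of code of your own. Each camera call takes 0.05 s, during which the arm holds its last target.

### The job

Two of the three plaster foot casts on the bench have toppled onto their backs, toes in the air. Push each of these two over by its toes, from the instep side, so that it stands flat on its sole again with its heel still about where it was; only push them, never lift or carry them. Leave the cast that already stands and everything else on the bench where it is.

Things in the scene. Friction and masses are not known exactly. Their poses are not given: they have to be found in the camera images.
- cast_a: White plaster cast of a child's left foot, about 0.55 kg, lying on its back (flat rear of calf and heel), toes up. Foot 150 long, 58 wide, sole flat. Origin: middle of the bottom rear edge of the heel, on the bench; the cast pivots over this edge. x: out of the sole (level while lying, straight down when standing); z: heel to toes (up while lying); y: across. Lying, the toes top out at z = 150.
- cast_a_toes (a point): Point on the instep side (top) of the toes of cast_a, 130 from the heel, 25 from the sole: push here towards the cast's +x. Toes 24 thick; instep rises to 68 above the sole at the shin. Tipped some 45 degrees, the cast falls onto its sole by itself, the shank swinging up and forward through where the toes were pushed.
- cast_a_top (a point): Centre of the cut end of the round shank of cast_a, 150 from the sole plane; shank 66 in diameter. While the cast lies the shank lies along its -x, 67 high; standing, the cast is 150 high. Its mass may be 0.41 to 0.74 kg.
- cast_b: White plaster cast of a child's right foot, about 0.55 kg, lying on its back (flat rear of calf and heel), toes up. Foot 150 long, 58 wide, sole flat. Origin: middle of the bottom rear edge of the heel, on the bench; the cast pivots over this edge. x: out of the sole (level while lying, straight down when standing); z: heel to toes (up while lying); y: across. Lying, the toes top out at z = 150.
- cast_b_toes (a point): Point on the instep side (top) of the toes of cast_b, 130 from the heel, 25 from the sole: push here towards the cast's +x. Toes 24 thick; instep rises to 68 above the sole at the shin. Tipped some 45 degrees, the cast falls onto its sole by itself, the shank swinging up and forward through where the toes were pushed.
- cast_b_top (a point): Centre of the cut end of the round shank of cast_b, 150 from the sole plane; shank 66 in diameter. While the cast lies the shank lies along its -x, 67 high; standing, the cast is 150 high. Its mass may be 0.41 to 0.74 kg.
- cast_c: A third plaster foot cast of the same shape and size, already standing on its sole, 150 high; to be left alone. Origin: middle of the bottom rear edge of the heel; x towards the toes (150 long), z up.
- jar: Clear screw-top jar, 48 in diameter, 85 high; origin under its centre.
- block: Small wooden block with a hole, 60 x 50 x 22 high; origin under its centre.
- rasp: Rasp lying flat, about 210 long, 26 wide, 24 high, wooden handle towards its -x; origin on the bench near the handle's front end.
- brush: Brush lying flat, 170 long along its x; origin under its middle.
- tape: Roll of paper tape lying flat, 50 in diameter, 24 high; origin under its centre.
- mixcup: Rubber mixing cup, 50 in diameter, 60 high; origin under its centre.
Mind the look-alikes: they are no part of the job. Leave any turquoise look-alike of the cast_b alone.

How it is judged:
At the end, for the whole second after the job is handed in: Both toppled casts stand on their soles (sole level within 0.1 rad, heel within 10 mm of the bench and within 100 mm of its start), at rest; the third cast still stands, and it and the other loose things are within 30 mm of their starts (angle between each of cast_a, cast_b's own x axis and vertical above 3.04 rad and distance of each of cast_a, cast_b from where it was at the start of the episode below 0.1 m and height (world z) of each of cast_a, cast_b below 0.01 m and linear speed of each of cast_a, cast_b below 0.02 m/s and angle between cast_c's own z axis and vertical below 0.1 rad and distance of each of cast_c, jar, block, rasp, brush, tape, mixcup from where it was at the start of the episode below 0.03 m); the robot touches nothing.
It fails at once if a cast's heel leaves the bench by more than 30 mm (lifted or carried) (height (world z) of any of cast_a, cast_b above 0.03 m).
It fails at once if a cast's heel is shoved more than 100 mm from where it was (distance of any of cast_a, cast_b from where it was at the start of the episode above 0.1 m).
It fails at once if the standing cast is moved more than 30 mm or tilted more than 0.2 rad (distance of cast_c from where it was at the start of the episode above 0.03 m or angle between cast_c's own z axis and vertical above 0.2 rad).
It fails at once if the jar, block, rasp, brush, tape or cup is moved more than 30 mm (distance of any of jar, block, rasp, brush, tape, mixcup from where it was at the start of the episode above 0.03 m).
It also fails if it takes over 53 s, if anything falls off the work surface, if the arm or the gripper's body presses on something with over 40 N, if the wrist force passes 120 N, or if a joint passes its speed limit or range.

## Working session

There is one attempt and no reset: what is moved stays moved. The work goes in short steps, Python scripts to look and compute and a tool call to move; the robot and the scene stay as the last step left them, time stands still between calls to the robot, and variables do not carry over. Pictures are saved under pics/ and viewed, and the job is handed in when it is done.

Besides the shell and the picture viewer there is one more tool, called after "Request:" in YAML: its name, and indented under it one key for each argument. servo_tool: Moves the arm, as the interface text tells. Its arguments: {"type":"object","properties":{"commands":{"type":"array","items":{"type":"object","properties":{"travel":{"type":"array","items":{"type":"number"}},"roll":{"type":"number"},"jaw":{"type":"number"}}}},"grip_force":{"type":"number"}},"required":["commands"]}

```bash
mkdir -p pics; ls; python3 - <<'E'
from workcell import *
import cv2, numpy as np
s=get_state();print({k:np.round(v,3).tolist() for k,v in s.items()})
for n in("scene","top"):
    c=camera(n);cv2.imwrite(f"pics/{n}0.png",c["img"][:,:,::-1]);print(n,c["K"].tolist(),c["k1"],np.round(c["T"],4).tolist())
    np.savez(f"{n}0.npz",**c)
E
```

```text
pics
{'time': 0.0, 'joints': [1.205, 0.616, -0.013, 1.425, 0.008, 1.103, -0.04], 'joint_velocities': [0.001, 0.0, -0.001, -0.002, 0.0, -0.0, -0.0], 'joint_torque': [0.0, -45.894, 0.209, -16.575, -0.061, 0.02, 0.0], 'tool_pos': [0.216, -0.612, 0.204], 'orientation': [[-0.001, 0.333, -0.943], [0.002, -0.943, -0.333], [-1.0, -0.003, 0.0]], 'ft_force': [0.408, 0.809, 0.111], 'torque': [-0.029, 0.016, 0.036], 'finger_gap': 0.093}
scene [[444.0775872779438, 0.0, 254.4467179062734], [0.0, 444.0775872779438, 189.05672993947948], [0.0, 0.0, 1.0]] -0.1407615822231424 [[-0.4842, 0.6129, -0.6244, 1.1933], [0.8748, 0.3273, -0.3572, 0.3514], [-0.0146, -0.7192, -0.6946, 0.8468], [0.0, 0.0, 0.0, 1.0]]
top [[348.4934424009175, 0.0, 252.30669604477873], [0.0, 348.4934424009175, 194.58482072646484], [0.0, 0.0, 1.0]] 0.010016126604235119 [[0.0231, -0.9876, 0.1555, 0.3582], [-0.9996, -0.02, 0.0213, -0.0205], [-0.0179, -0.1559, -0.9876, 1.0502], [0.0, 0.0, 0.0, 1.0]]
```

View pics/scene0.png

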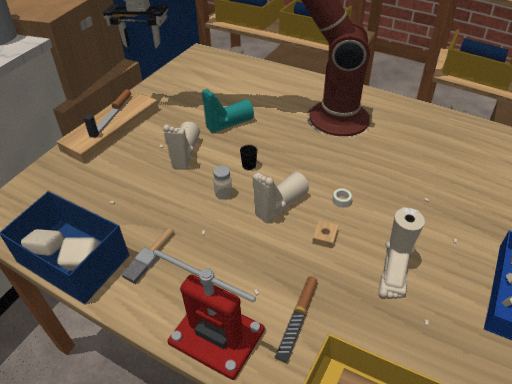

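View pics/top0.png

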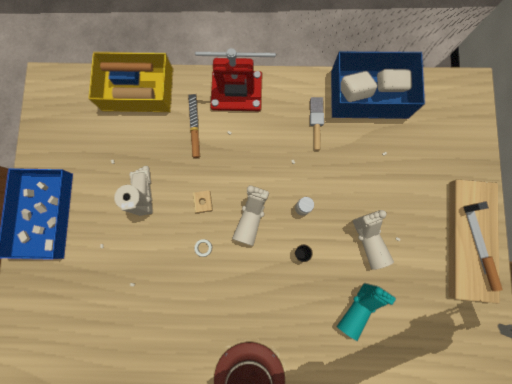

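```bash
cat > h.py <<'E'
import numpy as np, cv2
def load(n,i=0): return dict(np.load(f"{n}{i}.npz"))
def ray(c,u,v):
    K=c["K"];k=float(c["k1"]);d=np.array([[(u-K[0,2])/K[0,0],(v-K[1,2])/K[1,1]]])[0]
    x=d.copy()
    for _ in range(30): x=d/(1+k*(x@x))
    r=c["T"][:3,:3]@np.array([x[0],x[1],1]);return c["T"][:3,3],r/np.linalg.norm(r)
def onz(c,u,v,z):
    o,r=ray(c,u,v);return o+r*(z-o[2])/r[2]
def tri(a,pa,b,pb):
    o1,r1=ray(a,*pa);o2,r2=ray(b,*pb)
    t=np.linalg.lstsq(np.c_[r1,-r2],o2-o1,rcond=None)[0]
    p,q=o1+t[0]*r1,o2+t[1]*r2;return (p+q)/2,np.linalg.norm(p-q)
def proj(c,p):
    T=c["T"];q=T[:3,:3].T@(np.asarray(p)-T[:3,3]);x=q[:2]/q[2];x=x*(1+float(c["k1"])*(x@x));return c["K"][:2,:2]@x+c["K"][:2,2]
E
python3 - <<'E'
from h import *
for n,rs in(("scene",[(235,155,320,230),(150,110,235,185)]),("top",[(220,170,305,260),(340,195,425,285)])):
    im=load(n)["img"][:,:,::-1]
    t=[]
    for (a,b,c,d) in rs:
        t.append(cv2.resize(im[b:b+70+20,a:a+85],None,fx=4.6,fy=4.6,interpolation=cv2.INTER_CUBIC))
    cv2.imwrite(f"pics/z_{n}.png",np.hstack(t))
E
```

```text
(no output)
```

View pics/z_scene.png

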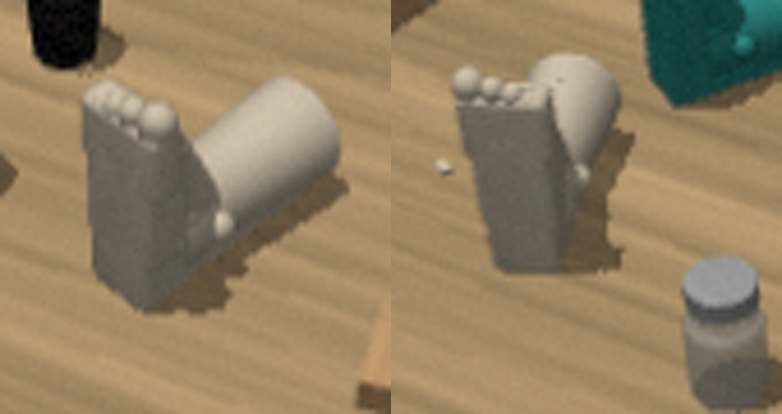

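View pics/z_top.png

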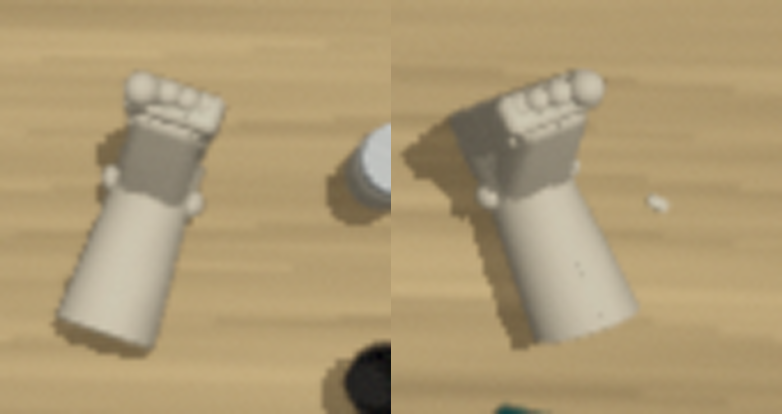

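```bash
python3 - <<'E'
from h import *
S,T=load("scene"),load("top");np.set_printoptions(precision=3,suppress=True)
z=lambda u,v,o,off=0:((u-off)/4.6+o[0],v/4.6+o[1])
s1,s2=(235,155),(150,110);t1,t2=(220,170),(340,195)
C={}
for nm,so,to,off,hb,big,lit,top in(("1",s1,t1,0,[(95,275),(150,310)],((158,122),(141,86)),((97,95),(210,112)),[(60,315),(155,347)]),
    ("2",s2,t2,391,[(497,268),(562,270)],((467,82),(588,88)),((542,95),(513,115)),[(540,345),(637,308)])):
    E=[onz(S,*z(*p,so,off),0) for p in hb];print(nm,"heel edge",*E,np.linalg.norm(E[0]-E[1]))
    b=tri(S,z(*big[0],so,off),T,z(*big[1],to,off));l=tri(S,z(*lit[0],so,off),T,z(*lit[1],to,off));print(" toes",b,l)
    P=[onz(T,*z(*p,to,off),0.033) for p in top];print(" shank end @33",*P,np.linalg.norm(P[0]-P[1]))
    m=(E[0]+E[1])/2;q=(P[0]+P[1])/2;d=(m-q)[:2];print(" heel mid",m," len",np.linalg.norm(d),"yaw",np.arctan2(d[1],d[0]))
    e=E[1]-E[0];print(" edge normal yaw",np.arctan2(-e[0],e[1]), "toe mid",(b[0]+l[0])/2)
    ll=l[0]-b[0];print(" toeline normal yaw",np.arctan2(-ll[0],ll[1]))
for nm,u,v,h in(("jar",305,205,.085),("cup",303,254,.06),("block",202,202,.022),("tape",203,248,.024)):print(nm,onz(T,u,v,h))
E
```

```text
1 heel edge [ 0.515 -0.035  0.   ] [0.523 0.005 0.   ] 0.040523112367231794
 toes (array([0.517, 0.005, 0.138]), np.float64(0.0011940723574034333)) (array([ 0.505, -0.037,  0.128]), np.float64(0.0008964228634743462))
 shank end @33 [0.388 0.054 0.033] [ 0.37  -0.006  0.033] 0.06312822702230048
 heel mid [ 0.519 -0.015  0.   ]  len 0.1452670221088171 yaw -0.27416532892418943
 edge normal yaw -0.21627373056348487 toe mid [ 0.511 -0.016  0.133]
 toeline normal yaw 2.847276642176331
2 heel edge [ 0.468 -0.336  0.   ] [ 0.45  -0.298  0.   ] 0.04191728640996904
 toes (array([ 0.457, -0.342,  0.136]), np.float64(0.0005776388184683662)) (array([ 0.441, -0.301,  0.13 ]), np.float64(0.0021149516350337273))
 shank end @33 [ 0.309 -0.344  0.033] [ 0.333 -0.404  0.033] 0.0646988908769945
 heel mid [ 0.459 -0.317  0.   ]  len 0.1493982495276584 yaw 0.39530676567012357
 edge normal yaw 0.44000676577301684 toe mid [ 0.449 -0.322  0.133]
 toeline normal yaw 0.36969064508310345
jar [ 0.484 -0.147  0.085]
cup [ 0.349 -0.145  0.06 ]
block [0.495 0.151 0.022]
tape [0.359 0.142 0.024]
```

Request:
servo_tool:
  commands:
    - {"travel": [0,0,0],"roll": -0.05,"jaw": -1}
    - {"travel": [0,-3,-4],"roll": 0,"jaw": -1}
    - {"travel": [0,-3,-4],"roll": 0,"jaw": -1}
    - {"travel": [0,-3,-4],"roll": 0,"jaw": -1}
    - {"travel": [0,-3,-4],"roll": 0,"jaw": -1}
    - {"travel": [0,-3,-4],"roll": 0,"jaw": -1}
    - {"travel": [0,-3,-4],"roll": 0,"jaw": -1}
    - {"travel": [0,0,0],"roll": 0,"jaw": -1}

```text
time: 1.1
tool_pos: [0.3725, -0.3445, 0.1999]
orientation: [[-0.005, 0.381, -0.925], [0.009, -0.925, -0.381], [-1.0, -0.01, 0.001]]
ft_force: [-0.4, -0.6, -1.0]
finger_gap: 0.0178
```

Request:
servo_tool:
  commands:
    - {"travel": [3,0.9,-0.6],"roll": 0,"jaw": -1}
    - {"travel": [3,0,-0.6],"roll": 0,"jaw": -1}
    - {"travel": [0.2,0,0],"roll": 0,"jaw": -1}
    - {"travel": [0,0,0],"roll": 0,"jaw": -1}

```text
time: 1.6
tool_pos: [0.3853, -0.3511, 0.137]
orientation: [[-0.006, 0.378, -0.926], [0.006, -0.926, -0.378], [-1.0, -0.008, 0.003]]
ft_force: [0.5, -0.2, -0.4]
finger_gap: 0.0008
```

```bash
python3 - <<'E'
from workcell import *
import cv2, numpy as np
for n in("scene","top"):
    c=camera(n);im=c["img"][:,:,::-1];im=im[90:215,110:300] if n=="scene" else im[160:310,300:450]
    cv2.imwrite(f"pics/{n}1.png",cv2.resize(im,None,fx=3.5,fy=3.5))
s=get_state();print(s["time"],s["tool_pos"],s["ft_force"],s["finger_gap"])
E
```

```text
1.7 [ 0.38559275 -0.35103314  0.13742025] [-0.38564887 -0.11714143 -0.67385957] 0.0005771876221762334
```

View pics/scene1.png

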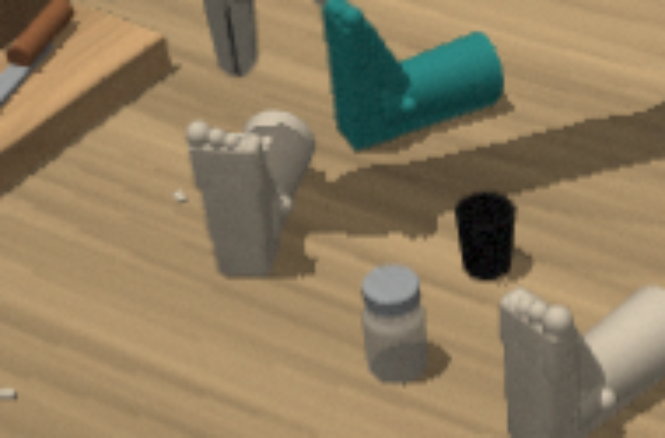

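View pics/top1.png

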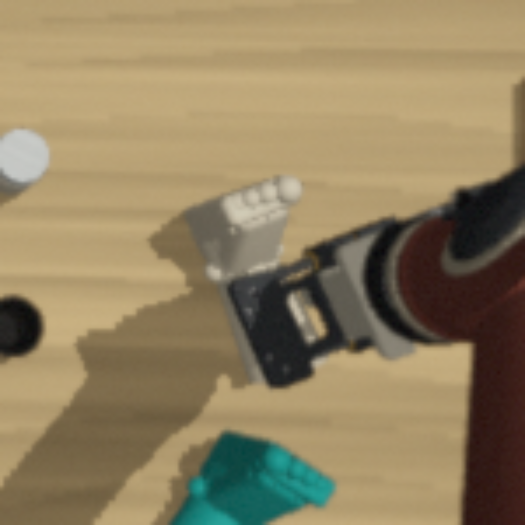

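```bash
python3 - <<'E'
from h import *
S,T=load("scene"),load("top")
for p in((.3856,-.351,.115),(.449,-.322,.133),(.459,-.319,0)):print(p,proj(S,p),proj(T,p))
E
```

```text
(0.3856, -0.351, 0.115) [180.28564913 119.79846074] [384.15356455 242.10866527]
(0.449, -0.322, 0.133) [174.3594111  129.17458692] [374.52364317 217.26165052]
(0.459, -0.319, 0) [179.34491686 168.29947191] [358.83556153 217.9761597 ]
```

```bash
python3 - <<'E'
from workcell import *
import cv2
c=camera("scene");cv2.imwrite("pics/s2.png",cv2.resize(c["img"][60:180,130:230,::-1],None,fx=6,fy=5,interpolation=cv2.INTER_NEAREST))
E
```

```text
(no output)
```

View pics/s2.png

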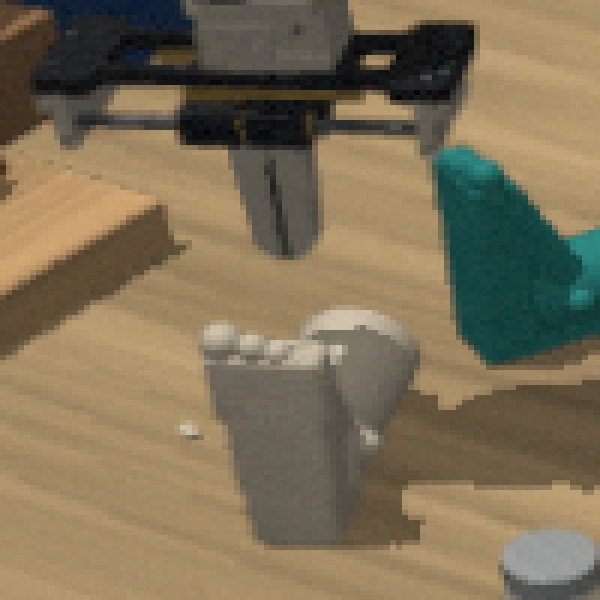

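```bash
python3 - <<'E'
from h import *
S,T=load("scene"),load("top");np.set_printoptions(precision=3,suppress=True)
for z in(.1,.115,.13,.137,.145):print(z,onz(S,177.5,111,z),proj(S,(.3856,-.351,z)))
y=np.array([.333,-.943,0])
for s in(-.055,.055):
  for z in(.182,.204):print(s,z,proj(S,np.array([.216,-.612,z])+s*y))
cv2.imwrite("pics/s00.png",cv2.resize(S["img"][0:60,90:190,::-1],None,fx=7,fy=7,interpolation=0))
E
```

```text
0.1 [ 0.336 -0.4    0.1  ] [180.932 124.065]
0.115 [ 0.353 -0.385  0.115] [180.286 119.798]
0.13 [ 0.37 -0.37  0.13] [179.632 115.467]
0.137 [ 0.378 -0.363  0.137] [179.324 113.424]
0.145 [ 0.387 -0.355  0.145] [178.97  111.071]
-0.055 0.182 [160.057  56.112]
-0.055 0.204 [159.064  49.919]
0.055 0.182 [128.559  54.71 ]
0.055 0.204 [127.301  48.618]
```

View pics/s00.png

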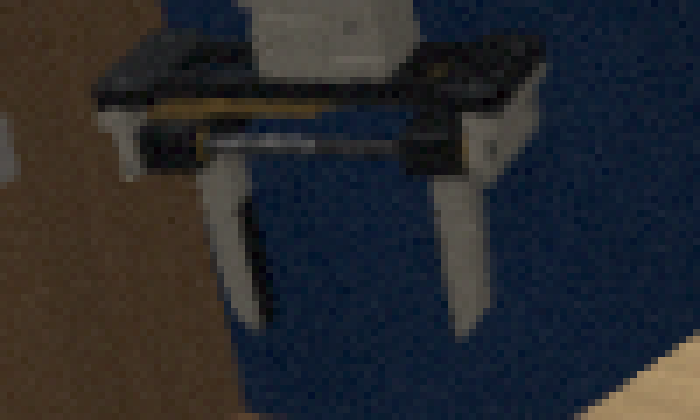

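```bash
python3 - <<'E'
from h import *
from workcell import *
c=camera("top");S=load("scene");np.set_printoptions(precision=1,suppress=True)
cv2.imwrite("pics/t2.png",cv2.resize(c["img"][200:300,340:460,::-1],None,fx=6,fy=6,interpolation=0))
t=np.array([.3856,-.351,0]);y=np.array([.378,-.926,0]);zz=np.array([-.926,-.378,0])
for h in(.199,.23):
  for a,b in((-.094,-.0375),(-.094,.0375),(.094,-.0375),(.094,.0375)):
    p=t+a*y+b*zz+[0,0,h];u=proj(S,p);v=proj(c,p);print(h,a,b,u,(u-[130,60])*[6,5],(v-[340,200])*6)
p=get_state();print(p["ft_force"],p["time"])
E
```

```text
0.199 -0.094 -0.0375 [207.4 103.7] [464.1 218.6] [ 84.7 244.2]
0.199 -0.094 0.0375 [212.7  88.9] [496.  144.6] [161. 423.]
0.199 0.094 -0.0375 [139.7 100.8] [ 58.3 203.9] [514.9  77.2]
0.199 0.094 0.0375 [147.8  86.4] [107.1 132. ] [596.8 252.3]
0.23 -0.094 -0.0375 [206.4  93.7] [458.2 168.4] [106.4 242.2]
0.23 -0.094 0.0375 [211.8  79.1] [490.9  95.7] [186.  427.8]
0.23 0.094 -0.0375 [137.6  91. ] [ 45.8 154.8] [552.7  68.9]
0.23 0.094 0.0375 [146.   76.8] [96.1 84. ] [638.3 250.6]
[0.8 0.5 0.2] 1.8
```

View pics/t2.png

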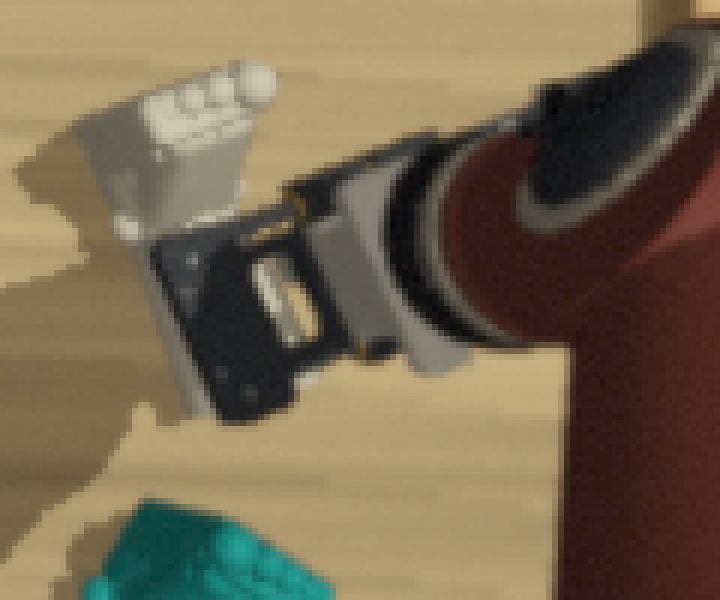

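```bash
python3 - <<'E'
from h import *
S,T=load("scene"),load("top");np.set_printoptions(precision=3,suppress=True)
print(tri(S,(195.8,79),T,(365.8,239.7)),tri(S,(209,65),T,(377.5,270)))
# expected midpoint along tool axes
t=np.array([.3856,-.351,.137]);y=np.array([.378,-.926,0]);zz=np.array([-.926,-.378,0])
for a,b in(((195.8,79),(365.8,239.7)),((209,65),(377.5,270))):
    p=tri(S,a,T,b)[0]-t;print(p@y,p@zz,p[2])
# other toes tops / check of camera heights: standing cast_c top, jar lid
E
```

```text
(array([ 0.39 , -0.265,  0.27 ]), np.float64(0.0177884052362424)) (array([ 0.321, -0.278,  0.276]), np.float64(0.0013425041654598097))
-0.07857820006984825 -0.036374010085479754 0.13305562008186733
-0.09157647676079952 0.03225605874809041 0.13868644651596912
```

Request:
servo_tool:
  commands:
    - {"travel": [1.2,0,-1],"roll": 0,"jaw": -1}
    - {"travel": [0,0,-1.2],"roll": 0,"jaw": -1}
    - {"travel": [0,0,-0.5],"roll": 0,"jaw": -1}
    - {"travel": [0,0,-0.5],"roll": 0,"jaw": -1}

```text
time: 2.3
tool_pos: [0.4184, -0.3379, 0.1257]
orientation: [[-0.003, 0.379, -0.925], [0.004, -0.925, -0.379], [-1.0, -0.005, 0.001]]
ft_force: [0.3, 0.3, -0.1]
finger_gap: 0.0003
```

Request:
servo_tool:
  commands:
    - {"travel": [0,0,-0.5],"roll": 0,"jaw": -1}

```text
time: 2.42
tool_pos: [0.4234, -0.3358, 0.1257]
orientation: [[-0.003, 0.379, -0.925], [0.004, -0.925, -0.379], [-1.0, -0.005, 0.001]]
ft_force: [0.4, 0.8, -0.1]
finger_gap: 0.0005
```

Request:
servo_tool:
  commands:
    - {"travel": [0,0,-0.5],"roll": 0,"jaw": -1}

```text
time: 2.55
tool_pos: [0.4284, -0.3338, 0.1258]
orientation: [[-0.002, 0.379, -0.925], [0.004, -0.925, -0.379], [-1.0, -0.004, 0.001]]
ft_force: [-0.1, -0.4, -0.5]
finger_gap: 0.0007
```

Request:
servo_tool:
  commands:
    - {"travel": [0,0,-0.5],"roll": 0,"jaw": -1}

```text
time: 2.68
tool_pos: [0.4333, -0.3319, 0.1258]
orientation: [[-0.002, 0.379, -0.925], [0.004, -0.925, -0.379], [-1.0, -0.004, 0.001]]
ft_force: [0.6, 0.6, -0.1]
finger_gap: 0.0008
```

Request:
servo_tool:
  commands:
    - {"travel": [0,0,-0.5],"roll": 0,"jaw": -1}

```text
time: 2.8
tool_pos: [0.438, -0.33, 0.1259]
orientation: [[-0.003, 0.379, -0.925], [0.004, -0.925, -0.379], [-1.0, -0.004, 0.001]]
ft_force: [-1.7, -1.0, 2.6]
finger_gap: 0.0002
```

```bash
cat > look.py <<'E'
from workcell import *
import cv2,sys
n,x,y,w,h,f=sys.argv[1],*map(int,sys.argv[2:7])
c=camera(n);cv2.imwrite("pics/"+sys.argv[7],cv2.resize(c["img"][y:y+h,x:x+w,::-1],None,fx=f,fy=f,interpolation=cv2.INTER_CUBIC))
s=get_state();print(s["time"],s["tool_pos"],s["ft_force"])
E
python3 look.py scene 140 80 90 100 6 s3.png
```

```text
2.85 [ 0.43849388 -0.3295668   0.12605306] [-1.33730963  0.94579594  2.09373059]
```

View pics/s3.png

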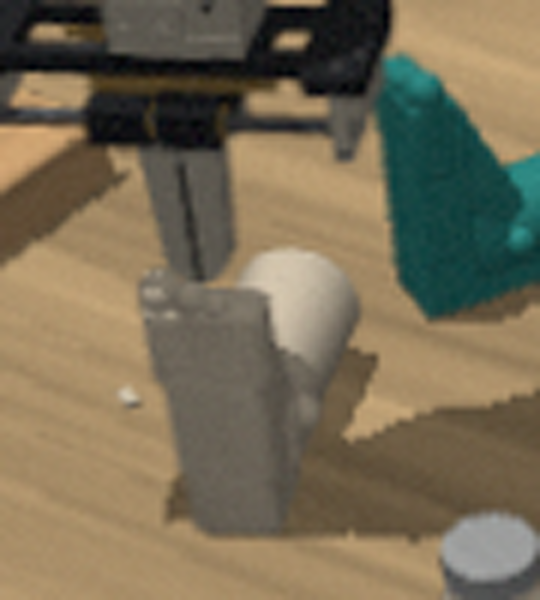

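Request:
servo_tool:
  commands:
    - {"travel": [0,0,2],"roll": 0,"jaw": -1}
    - {"travel": [1.2,0,0],"roll": 0,"jaw": -1}
    - {"travel": [0,0,-1],"roll": 0,"jaw": -1}
    - {"travel": [0,0,-0.5],"roll": 0,"jaw": -1}

```text
time: 3.35
tool_pos: [0.4311, -0.3332, 0.1132]
orientation: [[-0.005, 0.377, -0.926], [0.003, -0.926, -0.377], [-1.0, -0.005, 0.004]]
ft_force: [-3.2, -1.0, 8.5]
finger_gap: 0.0001
```

Request:
servo_tool:
  commands:
    - {"travel": [0,0,-0.5],"roll": 0,"jaw": -1}

```text
time: 3.48
tool_pos: [0.4354, -0.332, 0.114]
orientation: [[-0.006, 0.377, -0.926], [0.002, -0.926, -0.377], [-1.0, -0.004, 0.005]]
ft_force: [-3.2, -0.9, 7.7]
finger_gap: 0.0006
```

Request:
servo_tool:
  commands:
    - {"travel": [0,0,-0.5],"roll": 0,"jaw": -1}

```text
time: 3.6
tool_pos: [0.4401, -0.3305, 0.1149]
orientation: [[-0.007, 0.377, -0.926], [0.001, -0.926, -0.377], [-1.0, -0.003, 0.006]]
ft_force: [-3.0, 0.2, 5.0]
finger_gap: 0.0003
```

Request:
servo_tool:
  commands:
    - {"travel": [0,0,-0.5],"roll": 0,"jaw": -1}

```text
time: 3.72
tool_pos: [0.4449, -0.3287, 0.1155]
orientation: [[-0.007, 0.377, -0.926], [0.0, -0.926, -0.377], [-1.0, -0.003, 0.007]]
ft_force: [-3.1, 0.3, 4.5]
finger_gap: 0.0003
```

```bash
python3 look.py scene 140 80 90 100 6 s4.png
```

```text
3.775 [ 0.4461548  -0.32818209  0.11550573] [-2.05177738 -0.51912949  4.67309284]
```

View pics/s4.png

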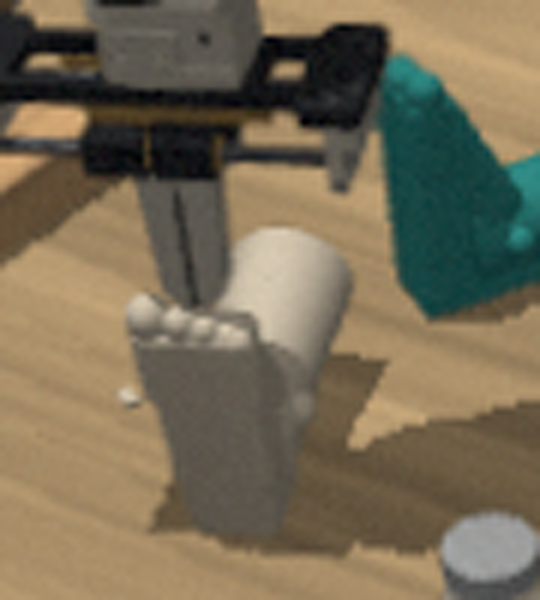

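Request:
servo_tool:
  commands:
    - {"travel": [-0.1,0,-0.6],"roll": 0,"jaw": -1}
    - {"travel": [-0.1,0,-0.6],"roll": 0,"jaw": -1}
    - {"travel": [0,0,-0.6],"roll": 0,"jaw": -1}
    - {"travel": [0,0,-0.6],"roll": 0,"jaw": -1}

```text
time: 4.28
tool_pos: [0.4695, -0.3178, 0.1162]
orientation: [[-0.007, 0.378, -0.926], [0.002, -0.926, -0.378], [-1.0, -0.004, 0.006]]
ft_force: [0.3, -0.2, -0.1]
finger_gap: 0.0006
```

```bash
python3 look.py scene 140 80 90 100 6 s5.png
```

```text
4.325 [ 0.4707537  -0.31714267  0.11626972] [-0.54938523  0.63989952  0.37381544]
```

View pics/s5.png

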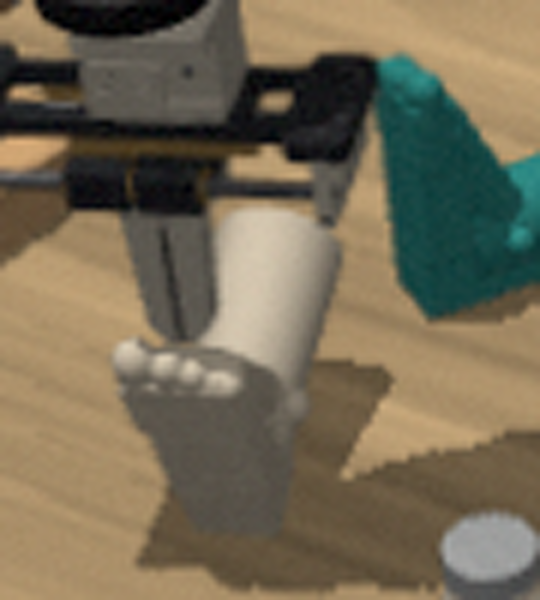

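Request:
servo_tool:
  commands:
    - {"travel": [0,0,-1],"roll": 0,"jaw": -1}
    - {"travel": [0,0,-1],"roll": 0,"jaw": -1}

```text
time: 4.58
tool_pos: [0.4903, -0.3093, 0.116]
orientation: [[-0.005, 0.379, -0.925], [0.002, -0.926, -0.379], [-1.0, -0.004, 0.004]]
ft_force: [-1.0, 0.2, -0.4]
finger_gap: 0.0003
```

```bash
python3 look.py scene 140 80 90 100 6 s6.png
```

```text
4.625 [ 0.49199127 -0.30829048  0.11603466] [ 1.04640499  0.04333732 -0.8599087 ]
```

View pics/s6.png

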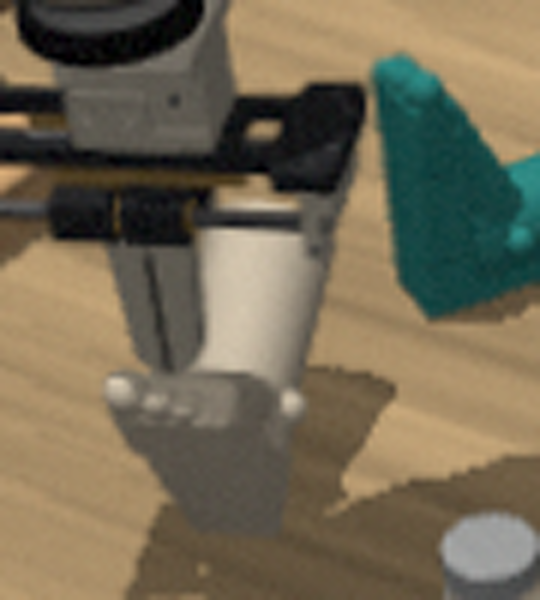

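Request:
servo_tool:
  commands:
    - {"travel": [0,0,-1.5],"roll": 0,"jaw": -1}
    - {"travel": [0,0,-1.5],"roll": 0,"jaw": -1}

```text
time: 4.88
tool_pos: [0.5218, -0.2963, 0.1161]
orientation: [[-0.002, 0.38, -0.925], [0.002, -0.925, -0.38], [-1.0, -0.003, 0.001]]
ft_force: [1.2, 0.1, 5.6]
finger_gap: 0.0001
```

```bash
python3 look.py scene 140 80 90 100 6 s7.png
```

```text
4.925 [ 0.52537186 -0.29476695  0.11673685] [3.94633864 1.91326987 8.52401131]
```

View pics/s7.png

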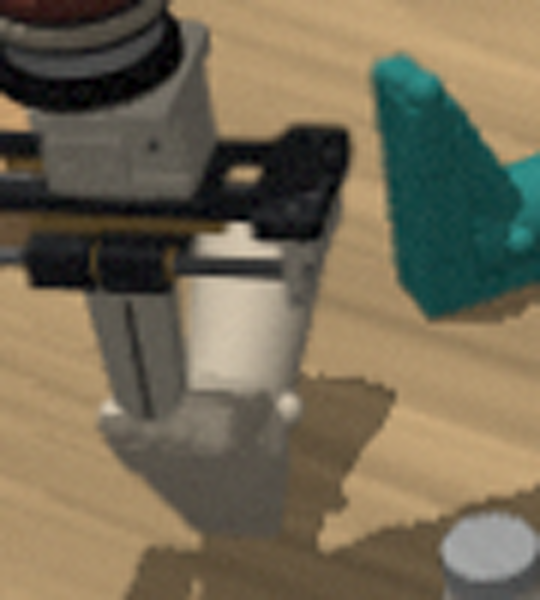

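Request:
servo_tool:
  commands:
    - {"travel": [-2,0,-2],"roll": 0,"jaw": -1}
    - {"travel": [-4,0,-1.5],"roll": 0,"jaw": -1}
    - {"travel": [-4,0,0],"roll": 0,"jaw": -1}
    - {"travel": [-2,0,0],"roll": 0,"jaw": -1}
    - {"travel": [0,0,0],"roll": 0,"jaw": -1}

```text
time: 5.55
tool_pos: [0.5625, -0.2776, 0.24]
orientation: [[0.005, 0.387, -0.922], [0.005, -0.922, -0.387], [-1.0, -0.002, -0.006]]
ft_force: [-1.0, -0.7, 0.4]
finger_gap: 0.0007
```

```bash
python3 look.py scene 100 50 200 200 3 s8.png
```

```text
5.6 [ 0.56185695 -0.27728394  0.23880578] [-0.02257332  0.363741    0.34944866]
```

View pics/s8.png

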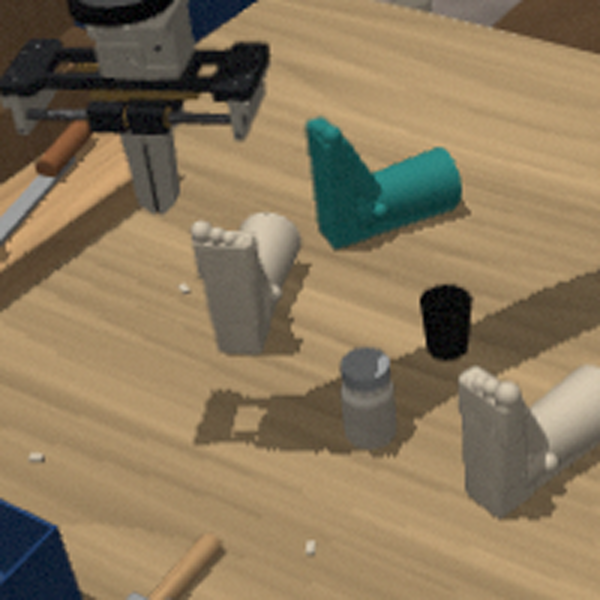

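```bash
python3 - <<'E'
from h import *
S=load("scene");np.set_printoptions(precision=1,suppress=True)
H=np.array([.459,-.319,0]);e=np.array([np.cos(.39),np.sin(.39),0]);y=np.array([-e[1],e[0],0])
for th in range(0,91,10):
    t=np.radians(th);P=lambda x,yy,z:H+e*(z*np.sin(t)+x*np.cos(t))+y*yy+np.array([0,0,z*np.cos(t)-x*np.sin(t)])
    f=lambda p:(proj(S,p)-[140,80])*6
    print(th,f(P(-.012,-.022,.138)),f(P(-.012,.022,.132)),"shank end c",f(P(-.15,0,.033)),f(P(0,.02,0)))
E
python3 look.py scene 0 0 512 384 1 s9.png;python3 look.py top 340 200 85 90 6 t9.png
```

```text
0 [156.6 281.5] [252. 297.] shank end c [296.8 291.2] [276.2 532.4]
10 [142.6 313.3] [239.9 327.6] shank end c [287.7 259.9] [276.2 532.4]
20 [129.9 353.1] [228.8 365.7] shank end c [276.8 235.4] [276.2 532.4]
30 [119.  399.7] [219.3 410.3] shank end c [264.2 218.8] [276.2 532.4]
40 [110.5 451.2] [211.7 459.6] shank end c [250.2 211.1] [276.2 532.4]
50 [104.8 505.8] [206.3 511.9] shank end c [235.1 213. ] [276.2 532.4]
60 [102.1 561.2] [203.6 564.9] shank end c [219.5 225.1] [276.2 532.4]
70 [102.5 615.1] [203.4 616.5] shank end c [203.7 247.6] [276.2 532.4]
80 [106.  665.3] [205.9 664.7] shank end c [188.4 280.2] [276.2 532.4]
90 [112.3 710. ] [210.8 707.7] shank end c [174.3 322.3] [276.2 532.4]
5.65 [ 0.56101601 -0.27725824  0.23768963] [-0.12564223  0.08369076  0.12596508]
5.7 [ 0.56050144 -0.27727971  0.23700708] [ 0.7495747  -0.22156571  0.21186967]
```

View pics/t9.png

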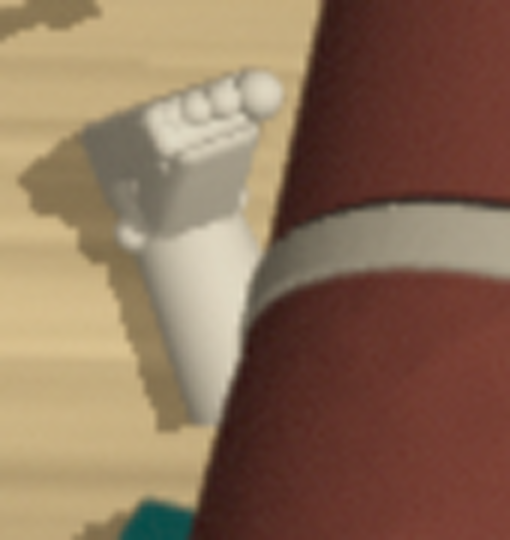

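Request:
servo_tool:
  commands:
    - {"travel": [0,0,4.8],"roll": 0,"jaw": -1}
    - {"travel": [0,0,4.8],"roll": 0,"jaw": -1}
    - {"travel": [0,0,4.8],"roll": 0,"jaw": -1}
    - {"travel": [0,0,4.5],"roll": 0,"jaw": -1}
    - {"travel": [0,0,0],"roll": 0,"jaw": -1}
    - {"travel": [4,0,0],"roll": 0,"jaw": -1}
    - {"travel": [4,0,0],"roll": 0,"jaw": -1}
    - {"travel": [4,0,0],"roll": 0,"jaw": -1}
    - {"travel": [0,0,0],"roll": 0,"jaw": -1}

```text
time: 6.82
tool_pos: [0.3787, -0.3456, 0.1032]
orientation: [[-0.013, 0.389, -0.921], [0.019, -0.921, -0.389], [-1.0, -0.023, 0.004]]
ft_force: [0.6, 0.8, 0.4]
finger_gap: 0.0005
```

Request:
servo_tool:
  commands:
    - {"travel": [0,0.6,-2],"roll": 0,"jaw": -1}
    - {"travel": [0,0,-2],"roll": 0,"jaw": -1}
    - {"travel": [0,0,-0.8],"roll": 0,"jaw": -1}
    - {"travel": [0,0,-0.7],"roll": 0,"jaw": -1}
    - {"travel": [0,0,-0.7],"roll": 0,"jaw": -1}

```text
time: 7.45
tool_pos: [0.4452, -0.3278, 0.1085]
orientation: [[-0.007, 0.391, -0.921], [0.013, -0.92, -0.391], [-1.0, -0.015, 0.001]]
ft_force: [-2.0, -1.2, 2.1]
finger_gap: 0.0005
```

```bash
python3 look.py scene 140 80 90 100 6 s10.png
```

```text
7.5 [ 0.44672854 -0.32707792  0.10851969] [-0.58590753  0.89856773  4.15619479]
```

View pics/s10.png

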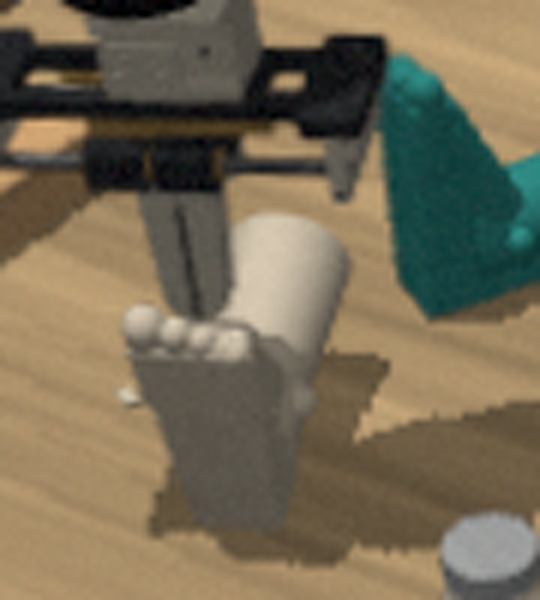

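Request:
servo_tool:
  commands:
    - {"travel": [0.1,0,-0.7],"roll": 0,"jaw": -1}
    - {"travel": [0.1,0,-0.7],"roll": 0,"jaw": -1}
    - {"travel": [0.1,0,-0.7],"roll": 0,"jaw": -1}
    - {"travel": [0.1,0,-0.7],"roll": 0,"jaw": -1}
    - {"travel": [0.1,0,-0.7],"roll": 0,"jaw": -1}

```text
time: 8.12
tool_pos: [0.482, -0.3127, 0.1044]
orientation: [[-0.001, 0.391, -0.92], [0.013, -0.92, -0.391], [-1.0, -0.012, -0.004]]
ft_force: [-0.3, -1.5, -0.1]
finger_gap: 0.0007
```

```bash
python3 look.py scene 140 80 90 100 6 s11.png
```

```text
8.175 [ 0.48327138 -0.3118083   0.10424306] [ 0.30068668  0.84059417 -0.34210564]
```

View pics/s11.png

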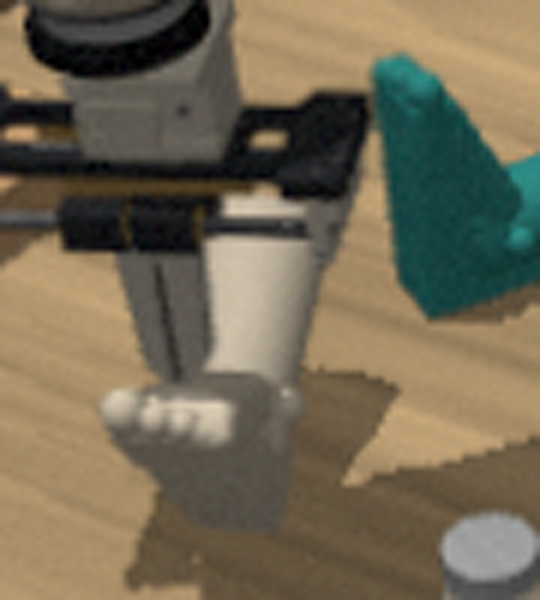

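Request:
servo_tool:
  commands:
    - {"travel": [0.2,0,-0.7],"roll": 0,"jaw": -1}
    - {"travel": [0.2,0,-0.7],"roll": 0,"jaw": -1}
    - {"travel": [0.3,0,-0.7],"roll": 0,"jaw": -1}
    - {"travel": [0.4,0,-0.7],"roll": 0,"jaw": -1}

```text
time: 8.68
tool_pos: [0.5106, -0.2999, 0.0919]
orientation: [[-0.0, 0.392, -0.92], [0.014, -0.92, -0.392], [-1.0, -0.013, -0.005]]
ft_force: [0.3, 0.8, 0.1]
finger_gap: 0.0006
```

```bash
python3 look.py scene 140 80 90 100 6 s12.png
```

```text
8.725 [ 0.51145545 -0.29877041  0.09133252] [ 0.2745636   0.97512441 -0.79508883]
```

View pics/s12.png

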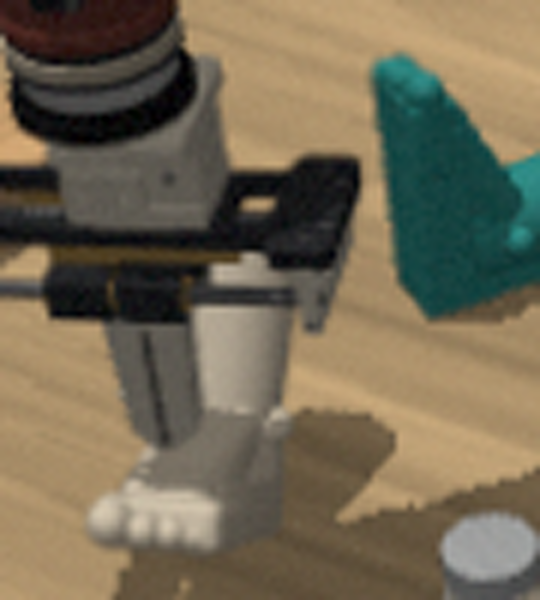

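Request:
servo_tool:
  commands:
    - {"travel": [0,0,-3],"roll": 0,"jaw": -1}
    - {"travel": [-1,0,-2],"roll": 0,"jaw": -1}
    - {"travel": [-2,0,-1],"roll": 0,"jaw": -1}
    - {"travel": [-3,0,0],"roll": 0,"jaw": -1}
    - {"travel": [-4,0,0],"roll": 0,"jaw": -1}
    - {"travel": [-4,0,0],"roll": 0,"jaw": -1}

```text
time: 9.48
tool_pos: [0.5667, -0.2744, 0.2295]
orientation: [[-0.012, 0.394, -0.919], [0.02, -0.919, -0.394], [-1.0, -0.023, 0.003]]
ft_force: [-0.1, 0.6, -0.0]
finger_gap: 0.0005
```

```bash
python3 look.py scene 100 50 200 200 3 s13.png
```

```text
9.525 [ 0.56982504 -0.27595051  0.23587571] [ 1.2482635  -1.00973253  3.92294264]
```

View pics/s13.png

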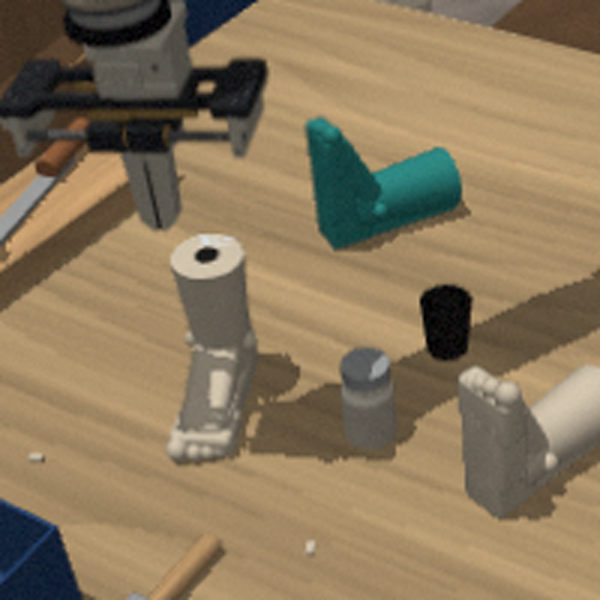

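Request:
servo_tool:
  commands:
    - {"travel": [-1,0,0],"roll": 0.165,"jaw": -1}
    - {"travel": [-1,0,0],"roll": 0.165,"jaw": -1}
    - {"travel": [-1,0,0],"roll": 0.165,"jaw": -1}
    - {"travel": [-1,0,0],"roll": 0.165,"jaw": -1}
    - {"travel": [0,0,0],"roll": 0,"jaw": -1}

```text
time: 10.15
tool_pos: [0.5703, -0.2765, 0.2779]
orientation: [[0.002, -0.272, -0.962], [0.014, -0.962, 0.272], [-1.0, -0.014, 0.002]]
ft_force: [0.1, 0.7, -0.9]
finger_gap: 0.0005
```

Request:
servo_tool:
  commands:
    - {"travel": [0,-4,3],"roll": 0,"jaw": -1}
    - {"travel": [0,-4,3],"roll": 0,"jaw": -1}
    - {"travel": [0,-4,3],"roll": 0,"jaw": -1}
    - {"travel": [0,-4,3],"roll": 0,"jaw": -1}
    - {"travel": [0,-4,3],"roll": 0,"jaw": -1}
    - {"travel": [0,-3,2],"roll": 0,"jaw": -1}
    - {"travel": [0,0,0],"roll": 0,"jaw": -1}

```text
time: 11.02
tool_pos: [0.4618, -0.0007, 0.276]
orientation: [[-0.005, -0.249, -0.969], [0.015, -0.968, 0.249], [-1.0, -0.013, 0.009]]
ft_force: [1.5, 0.5, 0.0]
finger_gap: 0.0005
```

Request:
servo_tool:
  commands:
    - {"travel": [4,0,1],"roll": 0,"jaw": -1}
    - {"travel": [4,0,0],"roll": 0,"jaw": -1}
    - {"travel": [4,0,0],"roll": 0,"jaw": -1}
    - {"travel": [3,0,0],"roll": 0,"jaw": -1}
    - {"travel": [2,0,0],"roll": 0,"jaw": -1}
    - {"travel": [0,0,0],"roll": 0,"jaw": -1}

```text
time: 11.78
tool_pos: [0.4542, -0.0033, 0.1004]
orientation: [[-0.001, -0.244, -0.97], [0.01, -0.97, 0.244], [-1.0, -0.009, 0.003]]
ft_force: [0.1, -0.4, -0.3]
finger_gap: 0.0005
```

```bash
python3 look.py scene 220 110 110 120 5 s14.png
```

```text
11.825 [ 0.45494837 -0.0033012   0.10121926] [ 0.20268368 -0.15318495 -0.20621382]
```

View pics/s14.png

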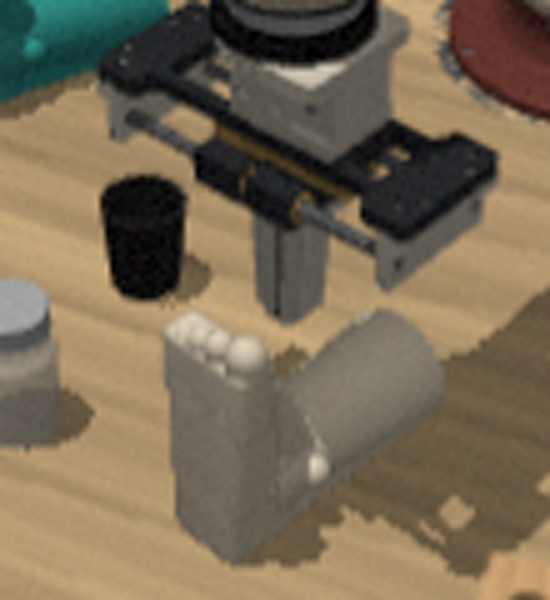

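Request:
servo_tool:
  commands:
    - {"travel": [-0.1,-0.4,-1.5],"roll": 0,"jaw": -1}
    - {"travel": [-0.1,0,-0.8],"roll": 0,"jaw": -1}
    - {"travel": [0,0,-0.7],"roll": 0,"jaw": -1}
    - {"travel": [0,0,-0.7],"roll": 0,"jaw": -1}
    - {"travel": [0,0,-0.7],"roll": 0,"jaw": -1}
    - {"travel": [0,0,-0.7],"roll": 0,"jaw": -1}

```text
time: 12.58
tool_pos: [0.5035, -0.0136, 0.1086]
orientation: [[-0.003, -0.244, -0.97], [0.011, -0.97, 0.244], [-1.0, -0.009, 0.006]]
ft_force: [-2.1, 0.0, 3.4]
finger_gap: 0.0003
```

```bash
python3 - <<'E'
from h import *
S=load("scene");np.set_printoptions(precision=1,suppress=True)
H=np.array([.518,-.015,0]);e=np.array([np.cos(-.26),np.sin(-.26),0]);y=np.array([-e[1],e[0],0])
for th in range(0,91,10):
    t=np.radians(th);P=lambda x,yy,z:H+e*(z*np.sin(t)+x*np.cos(t))+y*yy+np.array([0,0,z*np.cos(t)-x*np.sin(t)])
    f=lambda p:(proj(S,p)-[220,110])*5
    print(th,f(P(-.012,.022,.138)),"shank end c",f(P(-.15,0,.033)),f(P(0,.02,0)))
E
python3 look.py scene 220 110 110 120 5 s15.png
```

```text
0 [259.9 353.3] shank end c [399.3 349.4] [237.6 561.5]
10 [224.8 379.3] shank end c [392.3 321.6] [237.6 561.5]
20 [189.5 412.1] shank end c [379.6 299.2] [237.6 561.5]
30 [155.4 450.5] shank end c [361.  283.4] [237.6 561.5]
40 [123.9 493.1] shank end c [337. 275.] [237.6 561.5]
50 [ 96.4 538. ] shank end c [307.9 274.8] [237.6 561.5]
60 [ 73.9 583.5] shank end c [274.4 283.3] [237.6 561.5]
70 [ 57.4 627.6] shank end c [237.5 300.7] [237.6 561.5]
80 [ 47.2 668.7] shank end c [198.5 326.7] [237.6 561.5]
90 [ 43.7 705.3] shank end c [158.8 360.8] [237.6 561.5]
12.625 [ 0.50500876 -0.01401868  0.10871038] [-1.6844041   0.35714453  2.62555051]
```

View pics/s15.png

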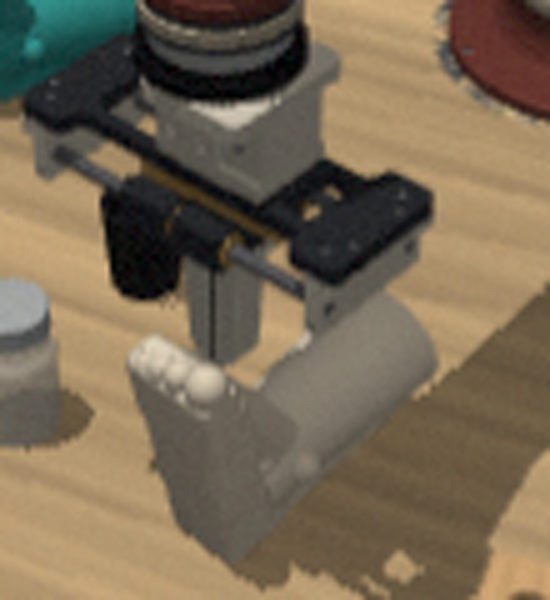

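Tilting about 13°, heel edge still at (235,565). Continue on the same path.

Request:
servo_tool:
  commands:
    - {"travel": [0.1,0,-0.7],"roll": 0,"jaw": -1}
    - {"travel": [0.1,0,-0.7],"roll": 0,"jaw": -1}
    - {"travel": [0.1,0,-0.7],"roll": 0,"jaw": -1}
    - {"travel": [0.1,0,-0.7],"roll": 0,"jaw": -1}
    - {"travel": [0.1,0,-0.7],"roll": 0,"jaw": -1}

```text
time: 13.25
tool_pos: [0.5411, -0.0243, 0.1059]
orientation: [[0.003, -0.245, -0.97], [0.009, -0.97, 0.245], [-1.0, -0.009, -0.0]]
ft_force: [-0.9, -0.5, -0.8]
finger_gap: 0.0
```

```bash
python3 look.py scene 220 110 110 120 5 s16.png
```

```text
13.3 [ 0.54230494 -0.02458786  0.10577753] [ 1.11061935 -0.39688846 -0.39332652]
```

View pics/s16.png

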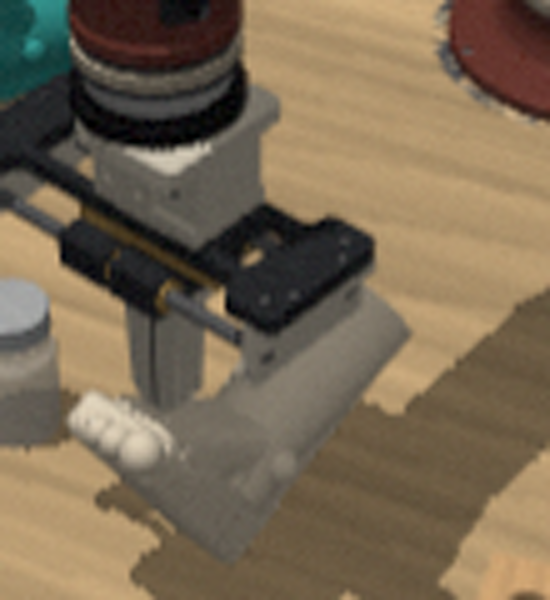

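Request:
servo_tool:
  commands:
    - {"travel": [0.3,0,-0.7],"roll": 0,"jaw": -1}
    - {"travel": [0.2,0,-0.7],"roll": 0,"jaw": -1}
    - {"travel": [0.3,0,-0.7],"roll": 0,"jaw": -1}
    - {"travel": [0.4,0,-0.7],"roll": 0,"jaw": -1}

```text
time: 13.8
tool_pos: [0.5719, -0.0314, 0.0927]
orientation: [[0.006, -0.244, -0.97], [0.009, -0.97, 0.245], [-1.0, -0.01, -0.003]]
ft_force: [-0.5, -0.2, 0.4]
finger_gap: 0.0007
```

```bash
python3 look.py scene 220 110 110 120 5 s17.png
```

```text
13.85 [ 0.5726632  -0.03165889  0.09212382] [ 0.24419926  0.36803643 -0.05859692]
```

View pics/s17.png

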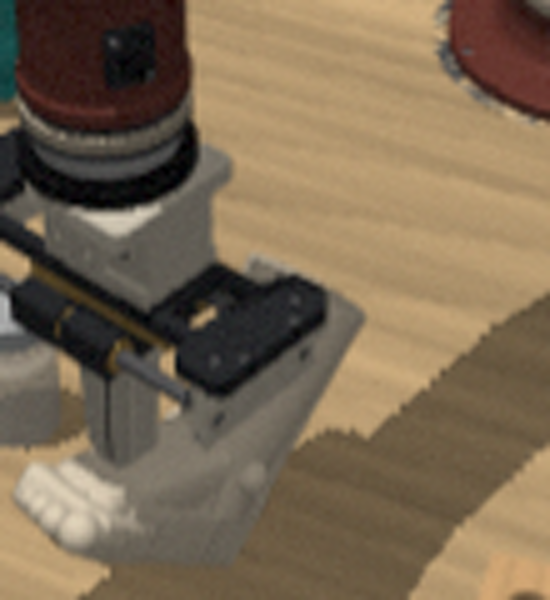

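Request:
servo_tool:
  commands:
    - {"travel": [0,0,-3],"roll": 0,"jaw": -1}
    - {"travel": [-1,0,-2],"roll": 0,"jaw": -1}
    - {"travel": [-2,0,-1],"roll": 0,"jaw": -1}
    - {"travel": [-3,0,0],"roll": 0,"jaw": -1}
    - {"travel": [-4,0,0],"roll": 0,"jaw": -1}
    - {"travel": [-4,0,0],"roll": 0,"jaw": -1}
    - {"travel": [-3,0,0],"roll": 0,"jaw": -1}
    - {"travel": [0,0,0],"roll": 0,"jaw": -1}

```text
time: 14.85
tool_pos: [0.631, -0.0478, 0.2631]
orientation: [[-0.002, -0.244, -0.97], [0.01, -0.97, 0.244], [-1.0, -0.009, 0.005]]
ft_force: [0.2, -0.3, -0.5]
finger_gap: 0.0004
```

```bash
python3 look.py scene 0 0 512 384 1 s18.png; python3 look.py top 0 0 512 384 1 t18.png
```

```text
14.9 [ 0.62985827 -0.04760768  0.26124709] [-1.13128486  0.12410677 -0.08926885]
14.95 [ 0.62903137 -0.04744576  0.25978949] [0.72741859 0.52265355 0.04664697]
```

View pics/s18.png

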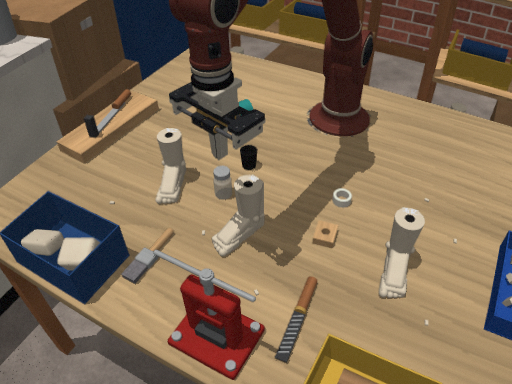

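View pics/t18.png

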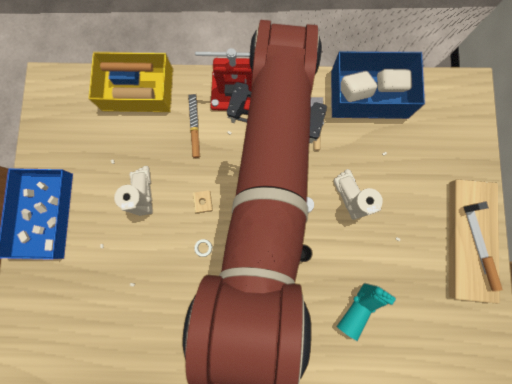

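```bash
python3 - <<'E'
from h import *
S=load("scene");T=load("top");np.set_printoptions(precision=3,suppress=True)
for n,p,H,a in(("1",(249.5,183.5),(.518,-.015),-.26),("2",(170.5,134),(.459,-.319),.39)):
    q=onz(S,*p,.15)[:2];h=q-.033*np.array([np.cos(a),np.sin(a)]);print(n,"heel now",h,"moved",np.linalg.norm(h-H))
print("2 tri",tri(S,(170.5,134),T,(370,201)))
import cv2
a=cv2.imread("pics/scene0.png").astype(int);b=cv2.imread("pics/s18.png").astype(int)
for n,(x,y,w,h) in dict(jar=(212,165,22,35),block=(310,220,30,30),tape=(330,185,25,25),rasp=(270,275,50,90),brush=(120,228,60,60),castc=(375,205,50,95),cup=(240,145,18,25)).items():
    print(n,cv2.phaseCorrelate(a[y:y+h,x:x+w].mean(2),b[y:y+h,x:x+w].mean(2)))
from workcell import *
print(get_state()["ft_force"])
close_job()
E
```

```text
1 heel now [ 0.524 -0.017] moved 0.006806557551739891
2 heel now [ 0.458 -0.315] moved 0.004280355631349414
2 tri (array([ 0.488, -0.305,  0.15 ]), np.float64(0.003477760662150303))
jar ((0.06612354223284456, 0.06328327738026829), 0.9918369609090948)
block ((-0.0748790429595374, 0.034970206966745465), 0.9729129170186972)
tape ((0.49640912708425944, 0.2737537490522346), 0.6432366537894818)
rasp ((0.08429240205910915, -0.011895005692196037), 0.9896019211608548)
brush ((-0.05243983866779445, 0.012432801289197215), 1.016084264256027)
castc ((-0.015481933507039969, -0.053185021920604925), 0.991233134432516)
cup ((0.037185197683520244, 0.8566644293302907), 0.8594439692418864)
[0.727 0.523 0.047]
the job is handed in; nothing more can be done
```

I pushed both toppled casts over by their toes and they now stand on their soles. I handed the job in at about 15 s with the gripper clear and the wrist force at noise level (under 1 N).

**Final checks:**
- **Heels:** in the last pictures they lie about 4 mm and 7 mm from where they started. The shank top of the right-hand cast measured 0.150 m high from two views. The middle cast was measured from one view only, because the arm hid it from the top camera.
- **Other things:** the standing cast, jar, block, rasp and brush show no shift between the first and last scene pictures (0.1 pixel or less). The tape (about 0.6 pixel) and the cup (about 0.9 pixel) match less well. I put the cup down to the gripper beside it, and neither was touched as far as I saw.

**What went wrong or disagreed:**
- **First push failed:** on the right-hand cast the finger slipped over the toes at about 32° and the cast fell back onto its back. A lower push that followed the toes' arc stood it up, and the same path worked first time on the middle cast.
- **Fingertip height:** in the scene camera the fingertips appear about 8 mm behind the TCP, where the text puts them 22 mm ahead of it. The contacts fitted the camera's value, so I used that.

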